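Nudge the last sounder into the soldering jig and close its hold-down frame

ROBOT

A 6-joint arm with a two-finger parallel gripper is mounted at the origin on the work surface. World frame = base frame: x ahead of the robot, y to its left, z up, the work surface at z = 0. Lengths are in m, angles in degrees, forces in N, time in s.
With the tool pointing down it reaches from about 0.25 to 0.725 m from the base axis. Payload 9.7 kg.
Tool frame: the origin (TCP) lies on the centre line of the jaws, within the pads' length; the fingertips stand 19 mm ahead of it and the grasp point (between the pads) is the TCP; z points along the fingers, y is the direction in which the jaws open and shut (so a half turn about z gives the same grasp; the last joint's range is limited). The gripper opens to 85 mm and grips with 20 to 120 N. Pads are 22 mm wide; open, the fingers measure 114 mm over their backs; the gripper's body (76 mm by 85 mm) begins 54 mm behind the grasp point. The pads swing forward as they close: fully open they stand 13 mm farther back than shut.
Start: joints at [66.406, 4.979, 10.078, 95.1, 0, 90], TCP at [0.22, 0.504, 0.25] pointing down, gripper open.
Joint ranges: [-179.16, 179.16], [-48.56, 103.87], [-65.8, 70.77], [-126.05, 130.52], [-82.76, 87.17], [-180, 180]. Speed limits (degrees/s): [127.2, 127.2, 147.25, 180, 180, 180].

INTERFACE

Orientations are given as [roll, pitch, yaw] about the fixed x, y, z axes, in that order (R = Rz(yaw) Ry(pitch) Rx(roll)).
In Python, from workcell import bot gives the robot as it stands.
- The arm moves only by the tool servo_tool, never from a script. Its argument "motion" is a list that holds one entry, the list of rows, each a list of 6 numbers: the shift along the tool's x, y, z in mm, then the turn, a rotation vector about the tool's x, y, z in rad. A call has 1 to 5 rows; each row shifts and turns the commanded pose from where the row before left it, along the tool's axes as they then stand; what a row does not reach is not made up. A row lasts 1/10 s, in which the tool goes at most 50 mm and 8.59 degrees, less where a joint would pass 70% of its speed; a pose out of reach is approached as far as the arm can. A call is refused whole if a number of a shift passes 50 or a number of a turn 0.15, either way. A call with a gripper value outside its range is refused whole. "gripper" is the finger opening in mm, from 0 to 85.4, set as the call begins (left out, the last holds). The fingers move at their own pace and stop on an object; "newtons" is the grip in N (left out, the last holds). Time passes only in rows, so rows that do not move let the fingers close. It gives the time, the measured TCP pose, the force and the opening at its end, in the units of the state.
- bot.get_obs(): the state, without advancing time (a new reading comes with each control period).
- bot.camera(name): name is "scene" or "top" or "wrist"; returns a dict with "color" (400x640x3 uint8, red, green, blue), "fx", "fy", "cx", "cy" (pixels), "R" (3x3) and "t" (3): a world point X has camera coordinates R X + t. Camera axes: x right, y down, z forward; pixel columns grow to the right and rows downward; lengths in m; the calibration is good to about 2 mm. A picture is of the moment at which its call begins. There is no depth.
- bot.job_done(): hands the job in, once; it reports no verdict.
Trained networks look in a picture, given as the dict that the camera call returned (one of the last four; its "shot" number tells which), for a name from the list of things; names that differ only in an ending like _2 or _b are one class to them, and where a whole thing is asked for, a point or a joint stands for the part that bears it (a point fixed in the world has none). Each returns a list of dicts, best first, with "confidence" (0 to 1); they miss things now and then, are a little off and sometimes report something else, mostly with a low value. They report only what shows in the picture. A call takes as long as a camera call. They do not tell look-alikes from the thing itself.
- bot.look_for(picture, label): "rect" ([left, top, width, height] in pixels, round what is visible of it).
The state is a dict: "time": time; "q": joint angles; "qd": joint speeds; "joint_efforts": joint torques, N m; "ee_pos": TCP position; "tcp_rot": TCP orientation; "wrist_force": force on the tool from outside, world axes, zero at the start; "torque": the same for the moment, N m; "opening": finger opening in m.
Only numpy, scipy, OpenCV 4.12 (cv2) and the standard library are available. Lean on these libraries where they do the work, as an engineer would, in place of code of your own. Each camera call takes 0.05 s, during which the arm holds its last target.

TASK

Finish loading the soldering jig: with the fingertips, gently nudge the loose piezo sounder along the jig's deck and over the rim of the empty nest until it drops in and lies flat, never pinching it or lifting it off the deck. Then push the jig's open hold-down frame over from behind until it lies fully down over the row, and come away. Leave the two sounders already in their nests and everything else on the bench where they are.

Things in the scene. Friction and masses are not known exactly. Their poses are not given: they have to be found in the camera images.
- sounder: The loose piezo sounder: a round flat capsule 42 mm in diameter, 9 mm thick, 14 to 25 g, a black plastic cup with a brass plate and a white ceramic disc in its top face. It starts right side up on the jig's deck, on the plain strip between the nests and the jig's front edge. Origin: centre of its underside; z up.
- pad: The dark grey felt pad on the floor of the EMPTY nest (any of the three), a thin disc. Origin: centre of the nest, on its floor, 10 mm below the deck; it does not move. The nest is a round recess 45 mm in diameter, open above, with upright walls: a seated sounder lies 1 mm below the deck, with about 1.5 mm play all round.
- loaded1: A sounder like the loose one, already lying loosely in one of the other two nests. Origin: centre of its underside.
- loaded2: The second sounder already lying in a nest, as loaded1.
- jig: The soldering jig, fixed: an aluminium plate whose flat top (the deck) is 22 mm above the bench. Origin: on the bench, z up, x away from the robot towards the hinge side, y along the row of nests. The deck spans x = -100 to +75 mm, y = -145 to +145 mm. Nest centres: x = +20 mm, y = -60, 0, +60 mm. The deck is plain and free from x = -100 to -3 mm, |y| under 110 mm.
- jig_knob (a point): Top of the black lifting knob at the jig's +y end: 24 mm wide, 28 mm high above the deck, at jig x = 0, y = +128 mm. A like one stands at y = -128 mm. Not used in this job.
- frame (a joint): Angle of the hold-down frame in rad: 0 = closed, flat over the nests; 1.57 = upright; 2.2 = its stop. It starts open at 1.9 to 2.15, leaning back away from the robot. Its hinge is stiff (about 0.09 N m): it stays where it is left and takes 1 to 3 N at the free edge to move. Closed, its underside lies 0.5 mm above the deck.
- frame_hinge (a point): Middle of the frame's hinge line, which runs along the jig's y axis at jig x = +60 mm, 22.5 mm above the bench. It does not move.
- frame_edge (a point): Middle of the frame's free edge, 74 mm from the hinge; it moves with the frame. The frame is flat steel, 4 mm thick, 210 mm long along the jig's y. A tab 40 mm wide sticks out 15 mm beyond the edge here.
- frame_bar (a point): Centre of one of the frame's solid cross bars, on the outer face (up when closed), 39 mm from the hinge, at jig y = +30 mm; it moves with the frame. Cross bars, 30 mm wide along y, lie at y = -90, -30, +30, +90 mm; between them are open windows 30 mm wide over the nests, from 16 to 62 mm from the hinge. Along the free edge runs a solid bar 12 mm wide.
- flux_tin: Bystander: open round steel tin of amber flux, 60 mm wide, 26 mm high, on the bench beyond the jig's left end (+y). Origin: centre of its underside.
- tweezers: Bystander: steel tweezers 130 mm long, 8 mm high, on the bench beyond the jig's right end (-y).
- brush: Bystander: flux brush 160 mm long, lying along the jig's front edge on the bench, lower than the deck.
- spool: Bystander: spool of solder standing on end, 60 mm wide, 40 mm high, at the right of the bench.
- cutters: Bystander: side cutters with red grips, 130 mm long, lying at the left of the bench.
Mind the look-alikes: they are no part of the job. What is shaped like the loaded1 but green or pink is not meant.

How it is judged:
By the outcome, as a careful person would: the job done as asked, in the order asked, and still so for the second after the job is handed in, with the robot touching nothing.
It also fails if it takes over 64 s, if anything falls off the work surface, if the arm or the gripper's body presses on something with over 40 N, if the wrist force passes 120 N, or if a joint passes its speed limit or range.

## Working session

There is one attempt and no reset: what is moved stays moved. The work goes in short steps, Python scripts to look and compute and a tool call to move; the robot and the scene stay as the last step left them, time stands still between calls to the robot, and variables do not carry over. Pictures are saved under pics/ and viewed, and the job is handed in when it is done.

Besides the shell and the picture viewer there is one more tool, called after "Request:" as name(argument=value, ...) on one line, values as JSON. servo_tool: Moves the arm, as the interface text tells. Its arguments: {"type":"object","properties":{"motion":{"type":"array","items":{"type":"array","items":{"type":"array","items":{"type":"number"}}}},"gripper":{"type":"number"},"newtons":{"type":"number"}},"required":["motion"]}

```bash
mkdir -p pics; ls; python3 - <<'E'
from workcell import bot
import cv2
o=bot.get_obs();print(o)
for n in ["scene","top","wrist"]:
    p=bot.camera(n);cv2.imwrite(f"pics/a_{n}.png",p["color"][:,:,::-1])
    print(n,p["fx"],p["fy"],p["cx"],p["cy"],p["R"],p["t"],p["shot"])
    for l in ["sounder","pad","jig","jig_knob","frame_hinge","frame_edge","frame_bar"]:
        try: print(l,[(r["rect"],round(r["confidence"],2)) for r in bot.look_for(p,l)])
        except Exception as e: print(l,e)
E
```

```text
pics
{'time': 0.0, 'q': array([ 6.64055657e+01,  5.01025736e+00,  1.00348079e+01,  9.50994623e+01,
       -1.36138774e-04,  9.00026663e+01]), 'qd': array([ 0.04365478,  0.05579587, -0.06738238,  0.0526486 , -0.00094567,
        0.05458955]), 'joint_efforts': array([ 6.34257794e-04, -5.20388067e+01,  4.64801431e+01,  1.62844575e-02,
       -4.76951197e-05,  1.85474420e-05]), 'ee_pos': array([0.22006244, 0.50383484, 0.24959431]), 'tcp_rot': array([-1.79925088e+02,  1.39624767e-04,  1.56402900e+02]), 'wrist_force': array([ 0.31525167, -0.04339027, -0.521366  ]), 'torque': array([-0.00158393,  0.00585823,  0.02594091]), 'opening': 0.08577190069509685}
scene 435.07280138995355 435.07280138995355 316.27765878129327 200.70185449572097 [[ 0.17810935  0.98384518 -0.01804744]
 [ 0.69812476 -0.13926712 -0.70230085]
 [-0.69346872  0.11248698 -0.71165146]] [-0.05029688 -0.34389515  1.82844271] 1
sounder [([275.4, 197.6, 10.1, 8.4], 0.66)]
pad [([265.6, 212.1, 65.9, 15.7], 0.53)]
jig [([251.6, 185.9, 95.7, 51.7], 0.76)]
jig_knob [([251.7, 185.7, 93.7, 50.1], 0.66)]
frame_hinge [([265.5, 215.6, 67.
[... 354 characters left out ...]
[362.5, 228.3, 18.2, 15.6], 0.76)]
pad [([320.6, 165.2, 89.8, 36.9], 0.6), ([325.4, 193.1, 15.9, 12.9], 0.59)]
jig [([291.0, 163.2, 123.3, 102.7], 0.68)]
jig_knob [([369.6, 206.3, 16.3, 15.7], 0.67), ([293.3, 164.4, 123.7, 101.7], 0.66)]
frame_hinge [([323.5, 163.5, 85.6, 41.4], 0.86)]
frame_edge [([324.9, 163.3, 80.2, 42.4], 0.66)]
frame_bar [([320.4, 163.4, 86.8, 39.7], 0.87)]
wrist 358.02212338010077 358.02212338010077 325.30118272443286 202.95289780133936 [[ 0.40077233  0.91617702  0.0010996 ]
 [ 0.86656074 -0.37945726  0.32416765]
 [ 0.2974122  -0.12896456 -0.94599901]] [-0.55023277 -0.04111537  0.38143538] 3
sounder []
pad []
jig []
jig_knob []
frame_hinge []
frame_edge []
frame_bar []
```

```bash
python3 - <<'E'
import cv2
a=cv2.imread("pics/a_scene.png");b=cv2.imread("pics/a_top.png")
cv2.imwrite("pics/b_scene.png",cv2.resize(a[140:290,190:390],None,fx=4,fy=4,interpolation=2))
cv2.imwrite("pics/b_top.png",cv2.resize(b[140:290,255:455],None,fx=4,fy=4,interpolation=2))
E
```

```text
(no output)
```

View pics/a_top.png

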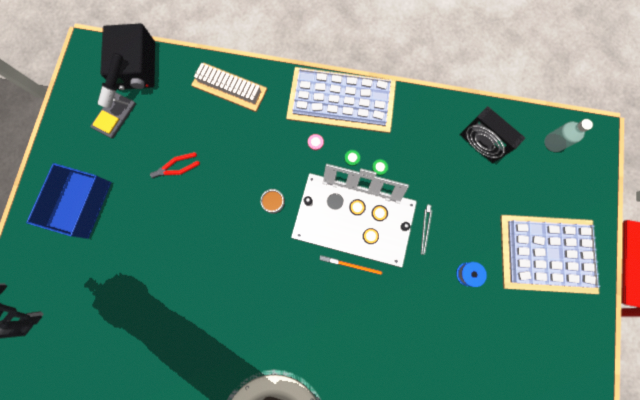

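```bash
sleep 1
```

```text
(no output)
```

View pics/b_top.png

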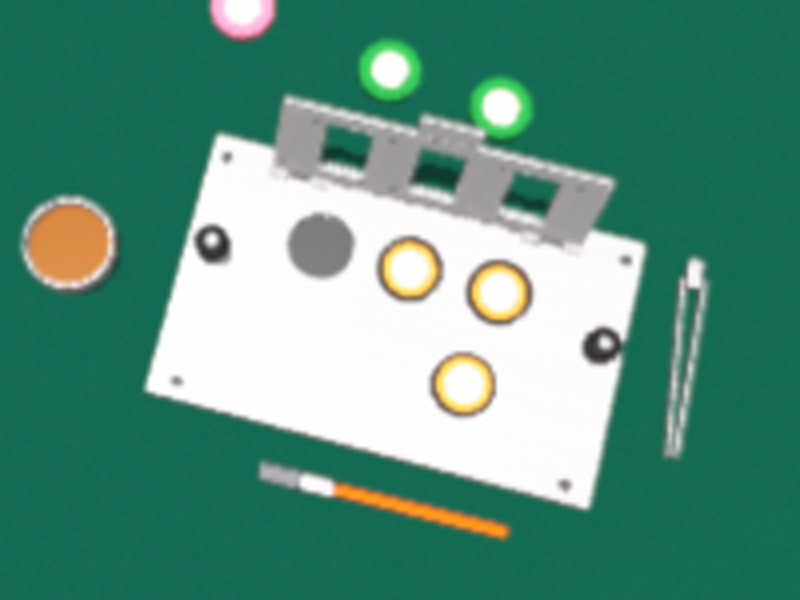

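View pics/b_scene.png

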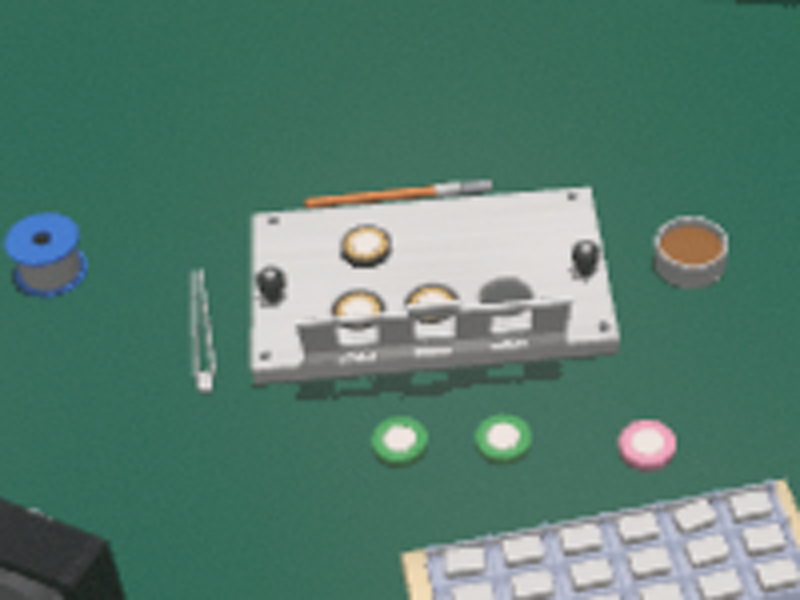

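```bash
cat > h.py <<'E'
import numpy as np, cv2
from scipy.optimize import least_squares
def proj(p,X):
    c=np.asarray(X)@np.array(p["R"]).T+p["t"]; return np.c_[p["fx"]*c[:,0]/c[:,2]+p["cx"],p["fy"]*c[:,1]/c[:,2]+p["cy"]]
def unproj(p,uv,z):
    R=np.array(p["R"]);C=-R.T@p["t"]
    d=np.array([(uv[0]-p["cx"])/p["fx"],(uv[1]-p["cy"])/p["fy"],1])@R
    return C+d*(z-C[2])/d[2]
def j2w(P,X):
    X=np.atleast_2d(X);c,s=np.cos(P[2]),np.sin(P[2]);return np.c_[P[0]+c*X[:,0]-s*X[:,1],P[1]+s*X[:,0]+c*X[:,1],X[:,2]]
def w2j(P,X):
    c,s=np.cos(P[2]),np.sin(P[2]);d=np.array(X[:2])-P[:2];return np.array([c*d[0]+s*d[1],-s*d[0]+c*d[1]])
E
python3 - <<'E'
from h import *
from workcell import bot
p=bot.camera("top");s=bot.camera("scene")
uv=(np.array([(220,135),(645,243),(590,508),(147,390),(213,240),(601,343)])+.5)/4-.5+[255,140]
X=np.array([(.075,.145,.022),(.075,-.145,.022),(-.1,-.145,.022),(-.1,.145,.022),(0,.128,.050),(0,-.128,.050)])
uvs=(np.array([(617,348),(254,382),(252,214),(591,188)])+.5)/4-.5+[190,140]
f=lambda P:(proj(p,j2w(P,X))-uv).ravel()
r=least_squares(f,[.45,0,0]);print(r.x,np.degrees(r.x[2]),f(r.x).round(1))
# scene corners bottom? top
fs=lambda P:(proj(s,j2w(P,X[:4]))-uvs).ravel()
print(fs(r.x).round(1)); q=least_squares(fs,r.x);print(q.x,q.fun.round(1))
P=r.x
for n,c,z in [("sounder",(463,384),.031),("l1",(409,268),.021),("l2",(499,291),.021),("pad",(321,245),.012),("edge",(453,150),.09)]:
    w=unproj(p,(np.array(c)+.5)/4-.5+[255,140],z);print(n,w,w2j(P,w).round(4))
for n,c,z in [("sounder",(366,243),.031)]:
    w=unproj(s,(np.array(c)+.5)/4-.5+[190,140],z);print(n,w,w2j(q.x,w).round(4))
E
```

```text
[ 0.5391417  -0.11012756 -0.08025553] -4.598303092656455 [-0.6 -0.1  0.1  0.4 -0.3 -0.2 -0.1 -0.1 -0.4 -0.   1.3 -0.1]
[ 0.3 -2.8 -0.5 -3.4  0.2 -0.1 -0.5 -0.5]
[ 0.54719954 -0.11091873 -0.08093861] [ 0.6 -0.9 -0.6 -1.4  0.1  1.5 -0.2  1.2]
sounder [ 0.48967427 -0.15573744  0.031     ] [-0.0457 -0.0494]
l1 [ 0.55949869 -0.11088931  0.021     ] [0.0204 0.0009]
l2 [ 0.55490212 -0.17091842  0.021     ] [ 0.0206 -0.0593]
pad [ 0.56615702 -0.05187625  0.012     ] [0.0223 0.0602]
edge [ 0.62367962 -0.12089263  0.09      ] [ 0.0851 -0.004 ]
sounder [ 0.49107585 -0.15614763  0.031     ] [-0.0523 -0.0496]
```

Top view: jig at about (0.54,-0.11), yaw -4.6°. The empty nest with the felt pad is at (335,201), which is jig +y. Three sounders have a brass and white top: (357,207) and (380,212) lie in nests, and (371,236) lies on the front strip. That last one is the loose one. The green ones at (352,157) and (380,167) and the pink one at (316,142) are look-alikes. The crop above confirms this. Next I turn the tool so it can push along jig y, and set a narrow two-finger cradle.

Request:
servo_tool(motion=[[[0, 0, 0, 0, 0, 0.15], [0, 0, 0, 0, 0, 0.15], [0, 0, 0, 0, 0, 0.15], [0, 0, 0, 0, 0, 0.15], [0, 0, 0, 0, 0, 0.15]]], gripper=24, newtons=20)

```text
time: 1.8
ee_pos: [0.2201, 0.504, 0.2503]
tcp_rot: [180.0, 0.0, 113.1]
wrist_force: [-1.1, -0.8, 0.8]
opening: 0.0239
```

Request:
servo_tool(motion=[[[0, 0, 0, 0, 0, 0.15], [0, 0, 0, 0, 0, 0.15], [0, 0, 0, 0, 0, 0.15], [0, 0, 0, 0, 0, 0.04]]])

```text
time: 2.2
ee_pos: [0.2201, 0.504, 0.2503]
tcp_rot: [180.0, 0.0, 85.0]
wrist_force: [0.4, -0.3, 0.5]
opening: 0.0238
```

```bash
cat >> h.py <<'E'
from scipy.spatial.transform import Rotation as Ro
P0=np.array([0.5405,-0.1103,-0.0803])
def delta(o,tgt):
    R=Ro.from_euler('xyz',o["tcp_rot"],degrees=True).as_matrix(); return (R.T@(np.array(tgt)-o["ee_pos"])*1000).round(1)
def jig(P,x,y,z): return j2w(P,[(x,y,z)])[0]
E
python3 - <<'E'
from h import *
from workcell import bot
o=bot.get_obs();print(o["time"],o["ee_pos"],o["tcp_rot"],o["opening"])
t=jig(P0,-.048,-.12,.25);print(t,delta(o,t),np.degrees(P0[2])+90)
E
```

```text
2.2 [0.22014033 0.50401125 0.25028954] [1.79999921e+02 6.36279777e-04 8.50456638e+01] 0.023795346736032237
[ 0.48302902 -0.22606306  0.25      ] [-7.046e+02  3.250e+02  3.000e-01] 85.3991489050995
```

Request:
servo_tool(motion=[[[-44, 20, 0, 0, 0, 0], [-44, 20, 0, 0, 0, 0], [-44, 20, 0, 0, 0, 0], [-44, 20, 0, 0, 0, 0], [-44, 20, 0, 0, 0, 0]]])

```text
time: 2.7
ee_pos: [0.3021, 0.2749, 0.2504]
tcp_rot: [180.0, -0.0, 85.4]
wrist_force: [1.2, 0.4, 1.2]
opening: 0.0243
```

Request:
servo_tool(motion=[[[-44, 20, 0, 0, 0, 0], [-44, 20, 0, 0, 0, 0], [-44, 20, 0, 0, 0, 0], [-44, 20, 0, 0, 0, 0], [-44, 20, 0, 0, 0, 0]]])

```text
time: 3.2
ee_pos: [0.3841, 0.0473, 0.2506]
tcp_rot: [179.9, -0.0, 85.4]
wrist_force: [1.3, 0.9, 0.9]
opening: 0.0241
```

Request:
servo_tool(motion=[[[-44, 20, 0, 0, 0, 0], [-44, 20, 0, 0, 0, 0], [-44, 20, 0, 0, 0, 0], [-44, 20, 0, 0, 0, 0], [-44, 20, 0, 0, 0, 0]]])

```text
time: 3.7
ee_pos: [0.466, -0.1803, 0.2504]
tcp_rot: [180.0, 0.0, 85.3]
wrist_force: [0.5, 0.9, 0.7]
opening: 0.0241
```

Request:
servo_tool(motion=[[[-40, 20, 0, 0, 0, 0], [0, 0, 0, 0, 0, 0]]])

```text
time: 3.9
ee_pos: [0.4833, -0.2236, 0.2484]
tcp_rot: [-179.9, 0.0, 85.1]
wrist_force: [-0.2, 0.4, -1.0]
opening: 0.024
```

```bash
python3 - <<'E'
from h import *
from workcell import bot
p=bot.camera("wrist");cv2.imwrite("pics/c_wrist.png",p["color"][:,:,::-1]);np.savez("w1.npz",**{k:p[k] for k in["R","t","fx","fy","cx","cy"]})
o=bot.get_obs();print(o["time"],o["ee_pos"],o["tcp_rot"],o["opening"])
for n,X in dict(s=(-.048,-.049,.031),nest=(.02,.06,.022)).items(): print(n,proj(p,j2w(P0,[X])))
E
```

```text
3.95 [ 0.48261783 -0.22160284  0.24898417] [-1.79884913e+02 -3.83414983e-02  8.51746514e+01] 0.023852560474122535
s [[326.06684634  98.14435831]]
nest [[406.20061643 -37.47174484]]
```

View pics/c_wrist.png

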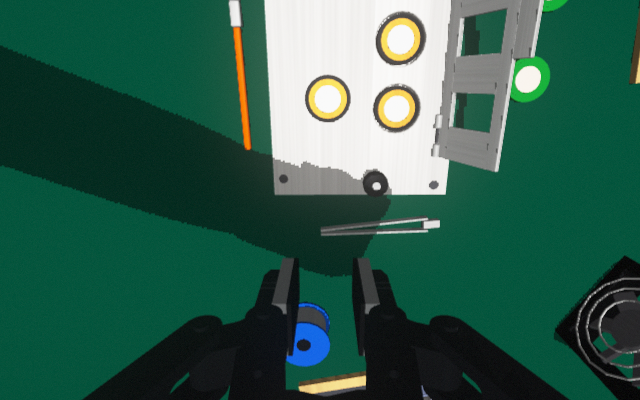

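```bash
python3 - <<'E'
from h import *
p=dict(np.load("w1.npz"))
uv=np.array([(275,194.5),(446,194.5),(284,179),(400.5,38.5),(397,108),(376,184)])
X=np.array([(-.1,-.145,.022),(.075,-.145,.022),(0,0,0),(.02,0,.021),(.02,-.06,.021),(0,-.128,.05)])
k=[0,1,3,4,5]
f=lambda P:(proj(p,j2w(P,X[k]))-uv[k]).ravel()
r=least_squares(f,P0);print(r.x,f(r.x).round(1),f(P0).round(1))
w=unproj(p,(327.5,98.5),.031);print(w,w2j(P0,w),w2j(r.x,w))
w=unproj(p,(397,108),.021);print(w2j(P0,w))
for q in[(0,0)]:
  o={"ee_pos":np.array([.4826,-.2216,.249]),"tcp_rot":[-180,0,85.2]}
  for y in(-.1,-.049-.045):
    print(delta(o,jig(r.x,-.0475,y,.046)))
E
```

```text
[ 0.53985475 -0.10894707 -0.0815935 ] [-0.1 -0.6 -0.5 -1.2  0.2  0.5 -0.3 -0.1  0.7  1.1] [ 0.9  0.7  0.3 -0.1  0.9  2.   0.4  1.3  1.6  2.5]
[ 0.49000798 -0.15571644  0.031     ] [-0.0466863  -0.04932025] [-0.04586909 -0.05067643]
[ 0.01950738 -0.05880134]
[ 16.9   0.3 203. ]
[ 22.9   0.3 203. ]
```

Request:
servo_tool(motion=[[[5, 1.5, 45, 0, 0, 0], [4, 0, 45, 0, 0, 0], [4, 0, 45, 0, 0, 0], [0, 0, 45, 0, 0, 0], [0, 0, 20, 0, 0, 0]]])

```text
time: 4.45
ee_pos: [0.4828, -0.2046, 0.0465]
tcp_rot: [-179.8, -0.1, 85.4]
wrist_force: [0.2, 0.5, 0.1]
opening: 0.0241
```

Request:
servo_tool(motion=[[[0, 0, 0, 0, 0, 0], [0, 0, 1, 0, 0, 0]]])

```text
time: 4.65
ee_pos: [0.4853, -0.2062, 0.0506]
tcp_rot: [179.9, 0.0, 85.4]
wrist_force: [0.8, -0.6, 0.7]
opening: 0.024
```

```bash
python3 - <<'E'
from h import *
from workcell import bot
p=bot.camera("wrist");cv2.imwrite("pics/d_wrist.png",p["color"][:,:,::-1])
o=bot.get_obs();print(o["time"],o["ee_pos"],o["tcp_rot"],o["wrist_force"])
P=[.54,-.1095,-.081];print(w2j(P,o["ee_pos"]))
E
```

```text
4.7 [ 0.48578319 -0.20656734  0.05109418] [1.79870470e+02 3.70694674e-02 8.53915237e+01] [0.29579365 0.70293888 0.07855677]
[-0.04618519 -0.10113585]
```

View pics/d_wrist.png

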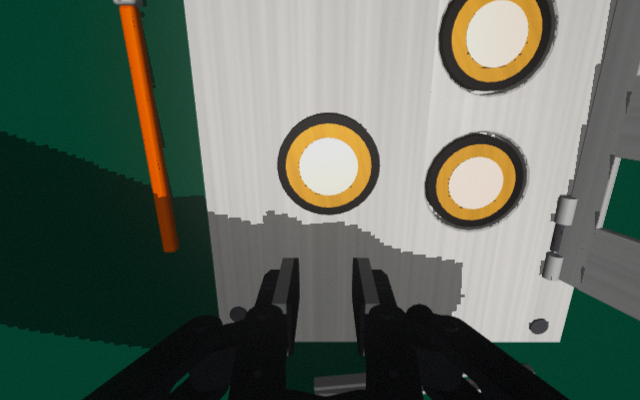

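Request:
servo_tool(motion=[[[0, 0, 2, 0, 0, 0], [0, 0, 2, 0, 0, 0], [0, 0, 1, 0, 0, 0], [0, 0, 0, 0, 0, 0]]])

```text
time: 5.1
ee_pos: [0.485, -0.2068, 0.0444]
tcp_rot: [180.0, 0.0, 85.4]
wrist_force: [0.2, 0.7, -1.1]
opening: 0.0239
```

Request:
servo_tool(motion=[[[0, 0, 1, 0, 0, 0], [0, 0, 1, 0, 0, 0], [0, 0, 0, 0, 0, 0]]])

```text
time: 5.4
ee_pos: [0.4849, -0.2067, 0.0421]
tcp_rot: [-180.0, -0.0, 85.4]
wrist_force: [-1.0, 0.4, -0.1]
opening: 0.024
```

Request:
servo_tool(motion=[[[0, 0, 1, 0, 0, 0], [0, 0, 0, 0, 0, 0]]])

```text
time: 5.6
ee_pos: [0.4849, -0.2067, 0.0411]
tcp_rot: [-180.0, -0.0, 85.4]
wrist_force: [0.1, -0.0, 0.1]
opening: 0.024
```

Request:
servo_tool(motion=[[[0, 0, 1, 0, 0, 0], [0, 0, 0, 0, 0, 0]]])

```text
time: 5.8
ee_pos: [0.485, -0.2067, 0.041]
tcp_rot: [180.0, 0.0, 85.4]
wrist_force: [-2.6, 1.1, 6.3]
opening: 0.024
```

Request:
servo_tool(motion=[[[0, 0, -4.5, 0, 0, 0], [7, 0, 0, 0, 0, 0], [7, 0, 0, 0, 0, 0], [5, 0, 0, 0, 0, 0], [5, 0, 0, 0, 0, 0]]])

```text
time: 6.3
ee_pos: [0.4869, -0.1821, 0.0446]
tcp_rot: [-180.0, -0.0, 85.4]
wrist_force: [-0.6, -1.1, -0.7]
opening: 0.0241
```

Request:
servo_tool(motion=[[[7, 0, 0, 0, 0, 0], [8, 0, 0, 0, 0, 0], [8, 0, 0, 0, 0, 0], [8, 0, 0, 0, 0, 0], [8, 0, 0, 0, 0, 0]]])

```text
time: 6.8
ee_pos: [0.4902, -0.1432, 0.0448]
tcp_rot: [180.0, 0.0, 85.4]
wrist_force: [0.9, -0.5, 0.8]
opening: 0.0239
```

```bash
python3 - <<'E'
from h import *
from workcell import bot
p=bot.camera("wrist");cv2.imwrite("pics/e_wrist.png",p["color"][:,:,::-1])
o=bot.get_obs();print(o["time"],o["ee_pos"],o["tcp_rot"],o["wrist_force"])
P=[.54,-.1095,-.081];print(w2j(P,o["ee_pos"]))
E
```

```text
6.85 [ 0.4901872  -0.14238663  0.04479919] [-1.79997217e+02 -2.57370758e-02  8.53941624e+01] [-0.02201143  0.39687633  1.21644234]
[-0.04698857 -0.03680923]
```

View pics/e_wrist.png

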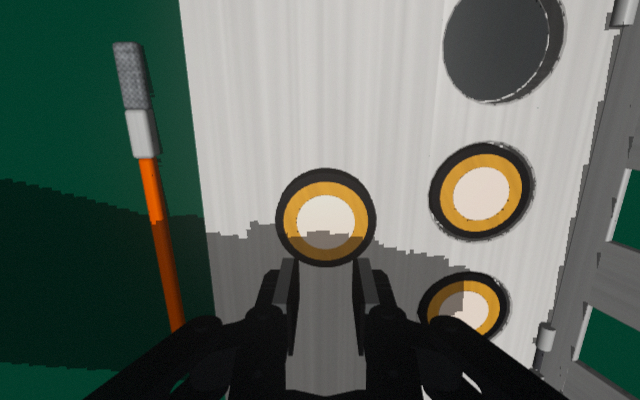

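Request:
servo_tool(motion=[[[8, 0, 0, 0, 0, 0], [8, 0, 0, 0, 0, 0], [8, 0, 0, 0, 0, 0], [8, 0, 0, 0, 0, 0], [8, 0, 0, 0, 0, 0]]])

```text
time: 7.35
ee_pos: [0.4934, -0.1034, 0.0448]
tcp_rot: [180.0, -0.0, 85.4]
wrist_force: [0.2, 0.2, 0.1]
opening: 0.0238
```

Request:
servo_tool(motion=[[[8, 0, 0, 0, 0, 0], [8, 0, 0, 0, 0, 0], [5, 0, 0, 0, 0, 0], [2, 0, 0, 0, 0, 0], [0, 0, 0, 0, 0, 0]]])

```text
time: 7.85
ee_pos: [0.4952, -0.0809, 0.0448]
tcp_rot: [-180.0, 0.0, 85.4]
wrist_force: [-0.1, -0.7, -0.2]
opening: 0.0242
```

```bash
python3 - <<'E'
from h import *
from workcell import bot
p=bot.camera("wrist");cv2.imwrite("pics/f_wrist.png",p["color"][:,:,::-1]);np.savez("w2.npz",**{k:p[k] for k in["R","t","fx","fy","cx","cy"]})
o=bot.get_obs();print(o["time"],o["ee_pos"],o["tcp_rot"],o["wrist_force"])
P=[.54,-.1095,-.081];print(w2j(P,o["ee_pos"]))
E
```

```text
7.9 [ 0.49521795 -0.08114066  0.04481188] [1.79998371e+02 4.06271479e-03 8.53683422e+01] [-1.27196345 -0.75262913 -0.16807025]
[-0.04692982  0.02464298]
```

View pics/f_wrist.png

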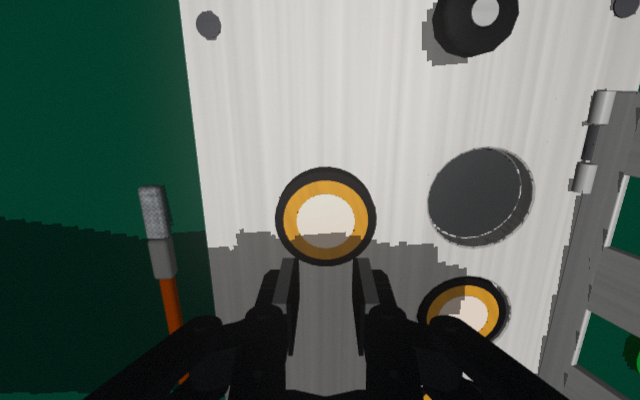

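```bash
python3 - <<'E'
from h import *
p=dict(np.load("w2.npz"));P=[.54,-.1095,-.081]
s=unproj(p,(326,216.5),.031);n=unproj(p,(481,196.5),.022);print(s,w2j(P,s),n,w2j(P,n))
th=np.linspace(0,2*np.pi,60)
for c,z,r in[((.02,.06),.022,.0225),]:
  q=proj(p,j2w(P,np.c_[c[0]+r*np.cos(th),c[1]+r*np.sin(th),0*th+z]));print(q.min(0),q.max(0))
q=proj(p,np.c_[s[0]+.021*np.cos(th),s[1]+.021*np.sin(th),0*th+.031]);print(q.min(0),q.max(0))
print(w2j([*s[:2],P[2]],n))
E
```

```text
[ 0.4970614  -0.05041463  0.031     ] [-0.0475785   0.05541742] [ 0.56430775 -0.05009405  0.022     ] [0.01942143 0.06117795]
[429.83794861 147.34248446] [534.76951246 246.20771614]
[275.1671432 166.7591799] [376.8207878  261.82576068]
[0.06699992 0.00576053]
```

Request:
servo_tool(motion=[[[3, 0, 0, 0, 0, 0], [2, 0, 0, 0, 0, 0], [0, 0, 0, 0, 0, 0], [-10, 0, 0, 0, 0, 0], [-25, 0, 0, 0, 0, 0]]])

```text
time: 8.4
ee_pos: [0.4928, -0.1109, 0.0448]
tcp_rot: [180.0, -0.0, 85.5]
wrist_force: [0.0, 0.2, 0.4]
opening: 0.0239
```

Request:
servo_tool(motion=[[[0, 0, -40, 0, 0, 0], [0, 0, -40, 0, 0, 0], [0, 0, 0, 0, 0, 0.15], [0, 0, 0, 0, 0, 0.15], [0, 0, 0, 0, 0, 0.15]]])

```text
time: 8.9
ee_pos: [0.4928, -0.1119, 0.1252]
tcp_rot: [180.0, -0.0, 59.2]
wrist_force: [0.1, -0.3, 0.0]
opening: 0.024
```

Request:
servo_tool(motion=[[[0, 0, 0, 0, 0, 0.15], [0, 0, 0, 0, 0, 0.15], [0, 0, 0, 0, 0, 0.15], [0, 0, 0, 0, 0, 0.15], [0, 0, 0, 0, 0, 0.15]]])

```text
time: 9.4
ee_pos: [0.4926, -0.1118, 0.1248]
tcp_rot: [180.0, 0.0, 16.2]
wrist_force: [-0.1, -0.0, 0.7]
opening: 0.0242
```

Request:
servo_tool(motion=[[[0, 0, 0, 0, 0, 0.15], [0, 0, 0, 0, 0, 0.15], [0, 0, 0, 0, 0, 0.07], [0, 0, 0, 0, 0, 0]]])

```text
time: 9.8
ee_pos: [0.4927, -0.1117, 0.1248]
tcp_rot: [180.0, -0.0, -4.7]
wrist_force: [0.0, 0.1, -0.3]
opening: 0.0238
```

```bash
python3 - <<'E'
from h import *
from workcell import bot
o=bot.get_obs();print(o["time"],o["ee_pos"],o["tcp_rot"],o["wrist_force"])
P=[.54,-.1095,-.081];print(w2j(P,o["ee_pos"]))
print(delta(o,jig(P,-.092,.0605,.12)))
E
```

```text
9.8 [ 0.49267544 -0.11169826  0.12479526] [ 1.79993518e+02 -2.03580057e-03 -4.66907509e+00] [ 0.00132997  0.05349439 -0.33852065]
[-0.04699154 -0.00602015]
[-45.  -66.5   4.8]
```

Request:
servo_tool(motion=[[[-20, -30, 0, 0, 0, 0], [-20, -30, 0, 0, 0, 0], [-5, -6.5, 0, 0, 0, 0], [0, 0, 0, 0, 0, 0], [0, 0, 0, 0, 0, 0]]])

```text
time: 10.3
ee_pos: [0.4537, -0.0417, 0.125]
tcp_rot: [180.0, -0.0, -4.5]
wrist_force: [-0.1, -0.0, -0.3]
opening: 0.0238
```

```bash
python3 - <<'E'
from h import *
from workcell import bot
p=bot.camera("wrist");cv2.imwrite("pics/g_wrist.png",p["color"][:,:,::-1]);np.savez("w3.npz",**{k:p[k] for k in["R","t","fx","fy","cx","cy"]})
o=bot.get_obs();print(o["time"],o["ee_pos"],o["tcp_rot"],o["wrist_force"])
P=[.54,-.1095,-.081];print(w2j(P,o["ee_pos"]))
th=np.linspace(0,2*np.pi,60)
q=proj(p,j2w(P,np.c_[.02+.0225*np.cos(th),.06+.0225*np.sin(th),0*th+.022]));print(q.min(0),q.max(0))
E
```

```text
10.35 [ 0.45376948 -0.04190018  0.12486846] [ 1.79984662e+02 -2.95819578e-02 -4.57366284e+00] [-0.35217217 -0.24108093  0.05496884]
[-0.09141739  0.06040115]
[288.23393815 -17.12126951] [366.40818425  69.30105771]
```

View pics/g_wrist.png

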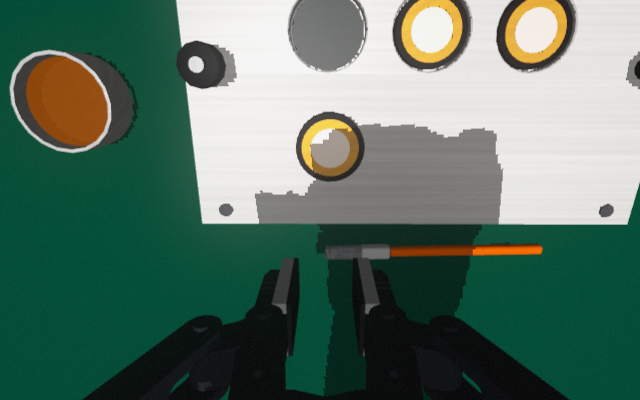

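Request:
servo_tool(motion=[[[0, 0.3, 40, 0, 0, 0], [0, 0, 30, 0, 0, 0], [0, 0, 10, 0, 0, 0], [0, 0, 0, 0, 0, 0]]])

```text
time: 10.75
ee_pos: [0.4526, -0.042, 0.0437]
tcp_rot: [180.0, 0.2, -4.6]
wrist_force: [0.2, -0.5, -0.1]
opening: 0.0238
```

Request:
servo_tool(motion=[[[5, 0, 0, 0, 0, 0], [6, 0, 0, 0, 0, 0], [6, 0, 0, 0, 0, 0], [6, 0, 0, 0, 0, 0], [6, 0, 0, 0, 0, 0]]])

```text
time: 11.25
ee_pos: [0.4829, -0.0438, 0.0451]
tcp_rot: [180.0, -0.0, -4.6]
wrist_force: [-0.8, 0.3, -0.2]
opening: 0.0243
```

```bash
python3 - <<'E'
from h import *
from workcell import bot
p=bot.camera("wrist");cv2.imwrite("pics/h_wrist.png",p["color"][:,:,::-1]);np.savez("w3.npz",**{k:p[k] for k in["R","t","fx","fy","cx","cy"]})
o=bot.get_obs();print(o["time"],o["ee_pos"],o["tcp_rot"],o["wrist_force"])
P=[.54,-.1095,-.081];print(w2j(P,o["ee_pos"]))
th=np.linspace(0,2*np.pi,60)
q=proj(p,j2w(P,np.c_[.02+.0225*np.cos(th),.06+.0225*np.sin(th),0*th+.022]));print(q.min(0),q.max(0))
E
```

```text
11.3 [ 0.48355063 -0.04387298  0.04502715] [ 1.79999900e+02 -5.32513549e-02 -4.58918498e+00] [-0.74170895  0.76657578  0.46275023]
[-0.06157427  0.06084445]
[270.8839256  17.3494319] [386.20046364 139.25503352]
```

View pics/h_wrist.png

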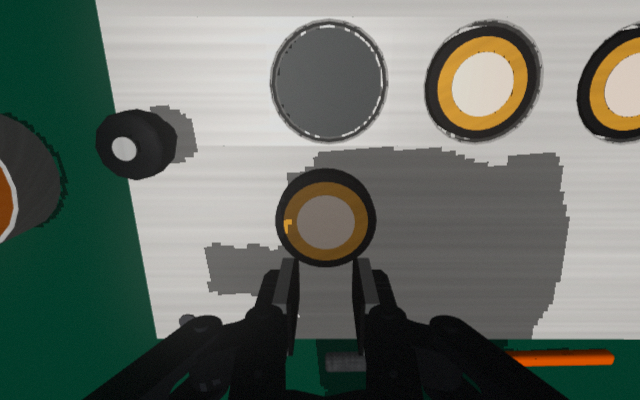

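Request:
servo_tool(motion=[[[6, 0.6, 0, 0, 0, 0], [6, 0.6, 0, 0, 0, 0], [6, 0, 0, 0, 0, 0], [5, 0, 0, 0, 0, 0], [5, 0, 0, 0, 0, 0]]])

```text
time: 11.8
ee_pos: [0.5103, -0.0473, 0.0447]
tcp_rot: [-180.0, 0.0, -4.6]
wrist_force: [-0.0, 0.6, -0.0]
opening: 0.0241
```

Request:
servo_tool(motion=[[[4, 0, 0, 0, 0, 0], [4, 0, 0, 0, 0, 0], [3, 0, 0, 0, 0, 0], [3, 0, 0, 0, 0, 0], [0, 0, 0, 0, 0, 0]]])

```text
time: 12.3
ee_pos: [0.5242, -0.0484, 0.0447]
tcp_rot: [180.0, -0.0, -4.6]
wrist_force: [-0.3, 0.4, 0.2]
opening: 0.024
```

```bash
cat > snap.py <<'E'
import sys
from h import *
from workcell import bot
p=bot.camera(sys.argv[1]);im=p["color"][:,:,::-1]
if len(sys.argv)>3:
    x,y,w,h,s=map(int,sys.argv[3:]);im=cv2.resize(im[y:y+h,x:x+w],None,fx=s,fy=s,interpolation=2)
cv2.imwrite("pics/"+sys.argv[2],im)
o=bot.get_obs();print(o["time"],o["ee_pos"],o["tcp_rot"],o["wrist_force"])
P=[.54,-.1095,-.081];print(w2j(P,o["ee_pos"]))
E
python3 snap.py wrist i.png
```

```text
12.35 [ 0.52394129 -0.04834935  0.04473446] [ 1.79999215e+02  6.18659679e-03 -4.59470682e+00] [-0.19312983 -0.13892893 -1.27051848]
[-0.02095384  0.05965082]
```

View pics/i.png

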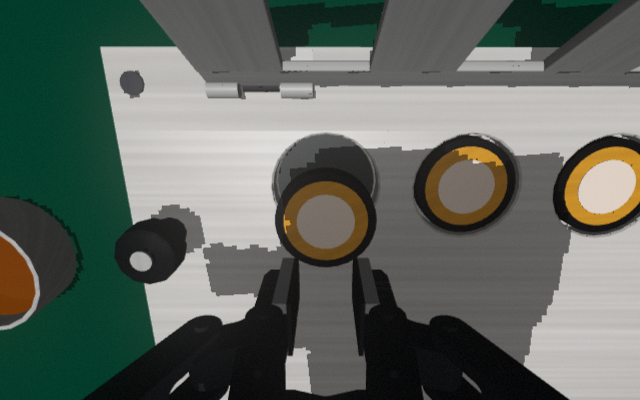

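Request:
servo_tool(motion=[[[2, 0, 0, 0, 0, 0], [2, 0, 0, 0, 0, 0], [2, 0, 0, 0, 0, 0], [1, 0, 0, 0, 0, 0], [0, 0, 0, 0, 0, 0]]])

```text
time: 12.85
ee_pos: [0.531, -0.0489, 0.0448]
tcp_rot: [-180.0, -0.0, -4.6]
wrist_force: [-0.6, 0.1, 0.9]
opening: 0.0242
```

```bash
python3 snap.py wrist j.png 220 100 220 180 3
```

```text
12.9 [ 0.53091216 -0.04891517  0.04475306] [ 1.79999812e+02  3.15616584e-03 -4.59645822e+00] [-0.13478821  0.25637216  0.2758181 ]
[-0.01396005  0.05965088]
```

View pics/j.png

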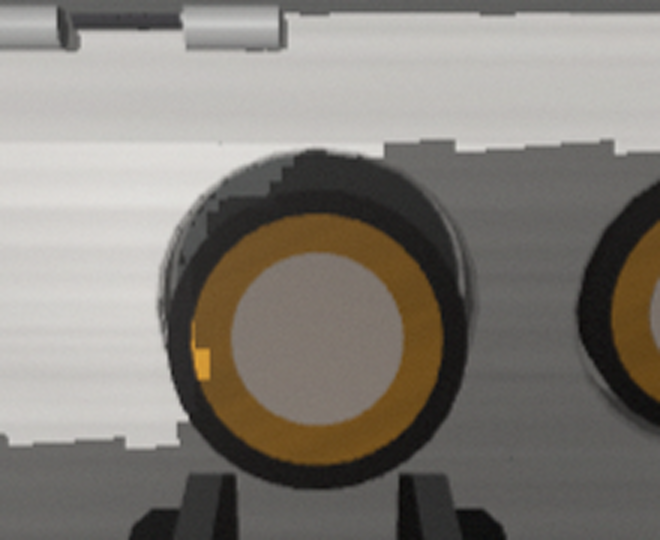

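Still up on the deck and well aligned, with about 4 mm left to go.

Request:
servo_tool(motion=[[[1, 0, 0, 0, 0, 0], [1, 0, 0, 0, 0, 0], [0.5, 0, 0, 0, 0, 0], [0.5, 0, 0, 0, 0, 0], [0, 0, 0, 0, 0, 0]]])

```text
time: 13.4
ee_pos: [0.5339, -0.0491, 0.0448]
tcp_rot: [-180.0, -0.0, -4.6]
wrist_force: [-0.4, -0.1, -0.3]
opening: 0.024
```

```bash
python3 snap.py wrist k.png 220 100 220 180 3
```

```text
13.45 [ 0.53385916 -0.04914932  0.04476371] [-1.79999704e+02  3.88596057e-03 -4.59409873e+00] [ 0.24795078 -0.33858994 -0.40004632]
[-0.01100377  0.05965595]
```

View pics/k.png

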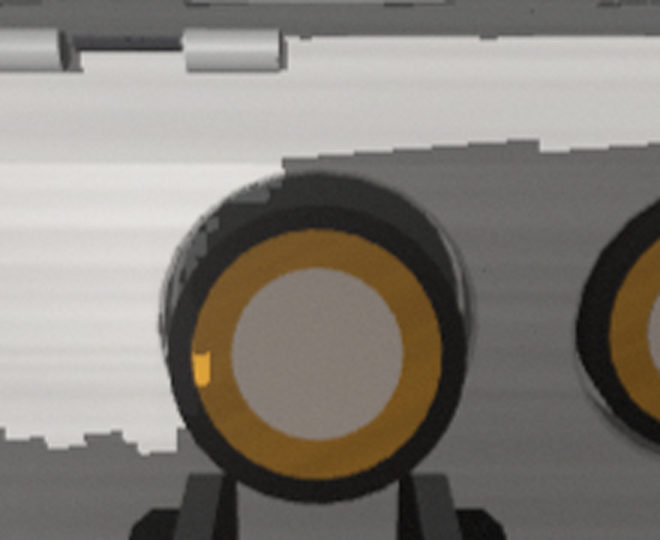

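It has begun to tip into the nest.

Request:
servo_tool(motion=[[[1, 0, 0, 0, 0, 0], [1, 0, 0, 0, 0, 0], [0.5, 0, 0, 0, 0, 0], [0.5, 0, 0, 0, 0, 0], [0, 0, 0, 0, 0, 0]]])

```text
time: 13.95
ee_pos: [0.5369, -0.0494, 0.0448]
tcp_rot: [180.0, -0.0, -4.6]
wrist_force: [-0.1, 0.1, 0.2]
opening: 0.0239
```

```bash
python3 snap.py wrist l.png 220 100 220 180 3
```

```text
14.0 [ 0.53688759 -0.04939543  0.04479122] [ 1.79998437e+02 -2.15388052e-03 -4.59267133e+00] [-0.87647313 -0.35779092 -0.69394944]
[-0.00796535  0.05965567]
```

View pics/l.png

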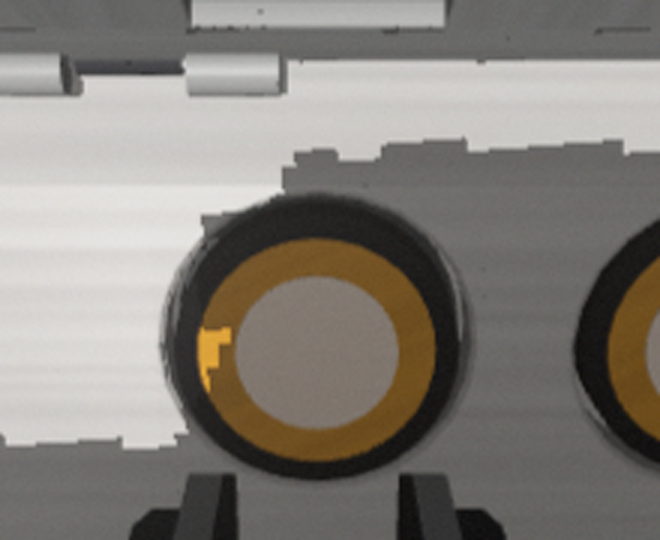

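It seems to have dropped in. I'll back off, rise and check that it lies flat.

Request:
servo_tool(motion=[[[-10, 0, 0, 0, 0, 0], [-30, 0, -5, 0, 0, 0], [-20, 0, -40, 0, 0, 0], [0, 0, -40, 0, 0, 0], [0, 0, -10, 0, 0, 0]]])

```text
time: 14.5
ee_pos: [0.4776, -0.0447, 0.1443]
tcp_rot: [180.0, -0.3, -4.6]
wrist_force: [-0.3, 0.3, 0.8]
opening: 0.0241
```

```bash
python3 snap.py wrist m.png 200 0 400 250 2; python3 snap.py scene m2.png 240 170 120 80 6
```

```text
14.55 [ 0.4779321  -0.04467583  0.14400091] [179.99542837  -0.34686269  -4.59767693] [ 0.360138   -0.05156293  0.98001527]
[-0.06710941  0.05958962]
14.6 [ 0.47758745 -0.04463501  0.14165257] [179.99614566  -0.21082962  -4.59375205] [ 0.44305829  0.42312848 -0.3814457 ]
[-0.06745624  0.05960243]
```

View pics/m.png

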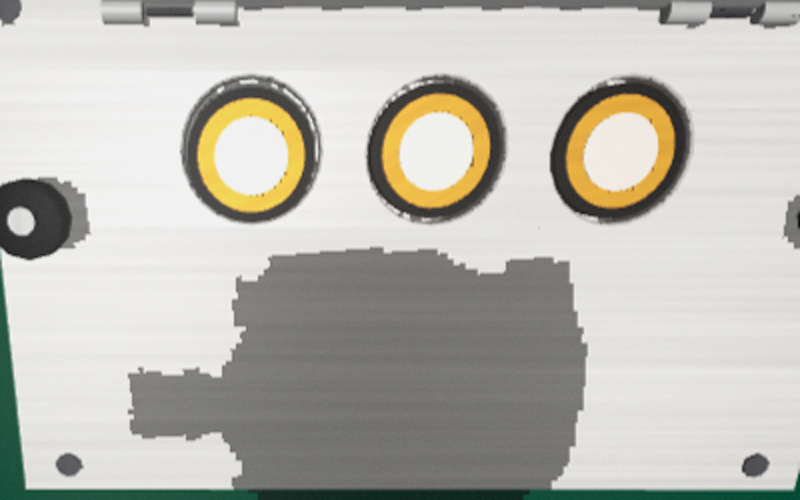

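View pics/m2.png

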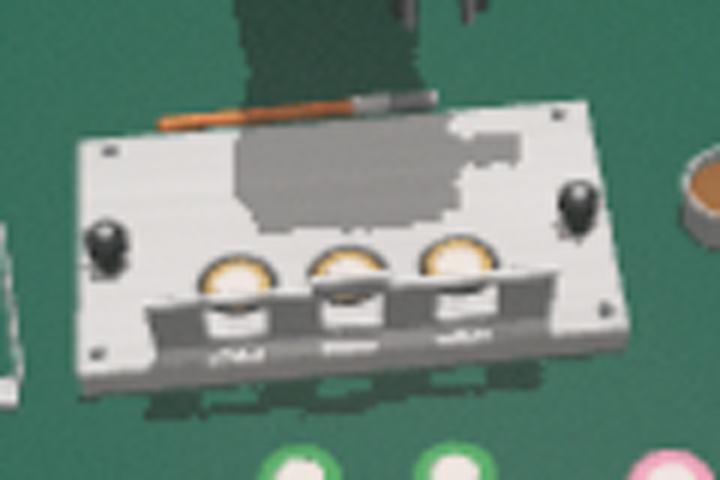

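```bash
python3 - <<'E'
from h import *
from workcell import bot
P=[.54,-.1095,-.081]
p=bot.camera("top");s=bot.camera("scene")
cv2.imwrite("pics/n.png",cv2.resize(p["color"][150:220,300:430,::-1],None,fx=6,fy=6,interpolation=2))
def fr(th,r,y,h=0): return (.06-r*np.cos(th)+h*np.sin(th), y, .0225+r*np.sin(th)+h*np.cos(th))
for th in(1.9,2.0,2.1,2.2):
  X=j2w(P,[fr(th,.074,.105),fr(th,.074,-.105),fr(th,.089,0),fr(th,.089,.02)])
  print(th,((proj(p,X)-[300,150]+.5)*6).round().tolist(),(proj(s,X[:3])).round(1).tolist(), X[2].round(3),w2j(P,X[2]).round(3))
E
```

```text
1.9 [[152.0, 99.0], [651.0, 227.0], [407.0, 142.0], [359.0, 130.0]] [[332.5, 211.9], [263.3, 217.7], [297.9, 212.8]] [ 0.628 -0.117  0.107] [0.089 0.   ]
2.0 [[156.0, 85.0], [653.0, 212.0], [411.0, 125.0], [363.0, 113.0]] [[332.7, 214.2], [263.4, 220.0], [298.1, 215.5]] [ 0.637 -0.117  0.103] [0.097 0.   ]
2.1 [[160.0, 73.0], [654.0, 199.0], [414.0, 110.0], [366.0, 98.0]] [[333.0, 216.5], [263.5, 222.4], [298.4, 218.4]] [ 0.645 -0.118  0.099] [0.105 0.   ]
2.2 [[163.0, 62.0], [655.0, 187.0], [417.0, 96.0], [369.0, 84.0]] [[333.2, 218.9], [263.7, 224.8], [298.6, 221.3]] [ 0.652 -0.119  0.094] [0.112 0.   ]
```

View pics/n.png

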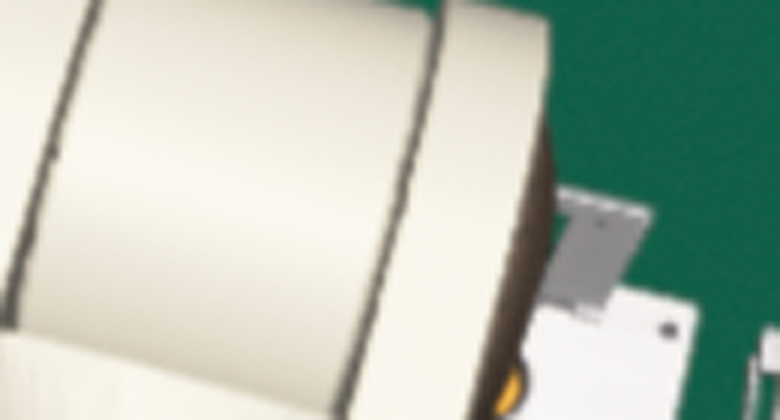

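Request:
servo_tool(motion=[[[0, 0, -40, 0, 0, 0], [10, 0, -20, 0, 0, 0], [40, 12, 0, 0, 0, 0], [40, 12, 0, 0, 0, 0], [40, 12, 0, 0, 0, 0]]])

```text
time: 15.2
ee_pos: [0.6046, -0.0913, 0.1977]
tcp_rot: [-180.0, 0.1, -4.6]
wrist_force: [1.8, 0.7, 1.0]
opening: 0.0243
```

Request:
servo_tool(motion=[[[40, 12, 0, 0, 0, 0], [25, 12, 0, 0, 0, 0], [8, 0, 0, 0, 0, 0], [0, 0, 0, 0, 0, 0], [0, 0, 0, 0, 0, 0]]])

```text
time: 15.7
ee_pos: [0.6738, -0.1202, 0.1987]
tcp_rot: [-180.0, 0.1, -4.6]
wrist_force: [-1.2, -0.6, 0.2]
opening: 0.0236
```

```bash
python3 snap.py scene o.png 200 110 200 130 4; python3 snap.py wrist o2.png
```

```text
15.75 [ 0.67374446 -0.12010475  0.19938834] [-1.79991367e+02  6.42521047e-02 -4.56976865e+00] [-0.36874971  0.47675539 -0.68446326]
[0.134164   0.00025148]
15.8 [ 0.6737683  -0.12010495  0.19992131] [-1.79996471e+02  1.87641264e-02 -4.56815767e+00] [0.01048121 0.55398557 0.18961145]
[0.13418777 0.0002532 ]
```

View pics/o.png

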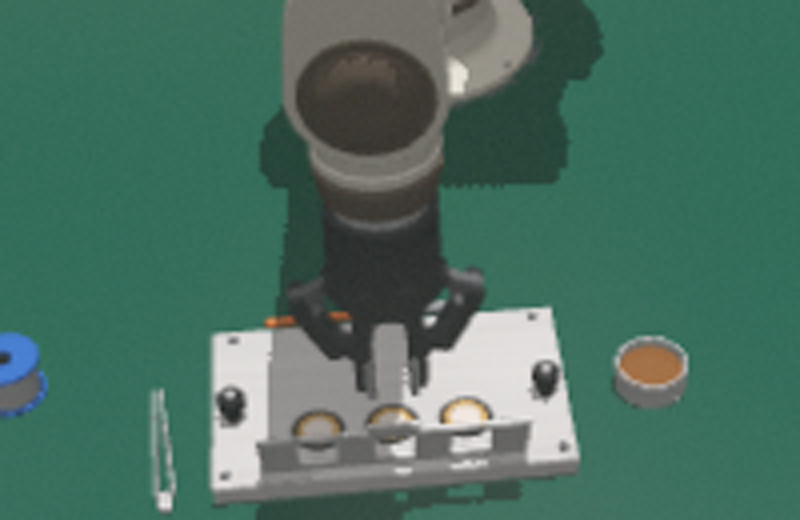

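View pics/o2.png

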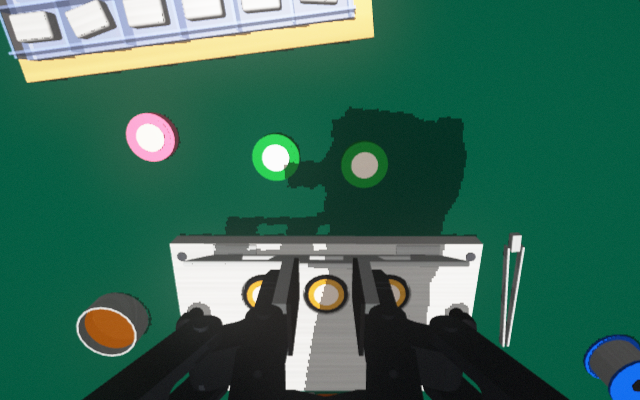

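```bash
python3 - <<'E'
from h import *
from workcell import bot
P=[.54,-.1095,-.081]
p=bot.camera("wrist")
R=np.array(p["R"]);print("cam jig",w2j(P,(-R.T@p["t"])), (-R.T@p["t"])[2])
def fr(th,r,y,h=0): return (.06-r*np.cos(th)+h*np.sin(th), y, .0225+r*np.sin(th)+h*np.cos(th))
for th in(1.5,1.6,1.7,1.8,1.9,2.0,2.1):
  print(th,proj(p,j2w(P,[fr(th,.074,.105),fr(th,.074,-.105),fr(th,.089,.02),fr(th,.089,.02,.004)])).round().tolist())
print(proj(p,j2w(P,[(.075,.145,.022),(.075,-.145,.022),(.02,0,.021),(.134+.011,.012,.181),(.134-.011,.012,.181)])).round())
cv2.imwrite("pics/q.png",cv2.resize(p["color"][190:330,150:500,::-1],None,fx=2.2,fy=2.2))
E
```

```text
cam jig [0.21663168 0.00055238] 0.3243872613128327
1.5 [[186.0, 309.0], [466.0, 309.0], [298.0, 323.0], [298.0, 319.0]]
1.6 [[185.0, 301.0], [468.0, 301.0], [298.0, 313.0], [298.0, 308.0]]
1.7 [[184.0, 292.0], [469.0, 292.0], [297.0, 301.0], [297.0, 296.0]]
1.8 [[183.0, 282.0], [469.0, 282.0], [297.0, 289.0], [297.0, 283.0]]
1.9 [[183.0, 272.0], [470.0, 272.0], [297.0, 276.0], [297.0, 271.0]]
2.0 [[183.0, 262.0], [469.0, 262.0], [297.0, 263.0], [297.0, 258.0]]
2.1 [[184.0, 252.0], [469.0, 252.0], [298.0, 250.0], [298.0, 245.0]]
[[170. 242.]
 [483. 242.]
 [326. 293.]
 [300. 251.]
 [301. 294.]]
```

View pics/q.png

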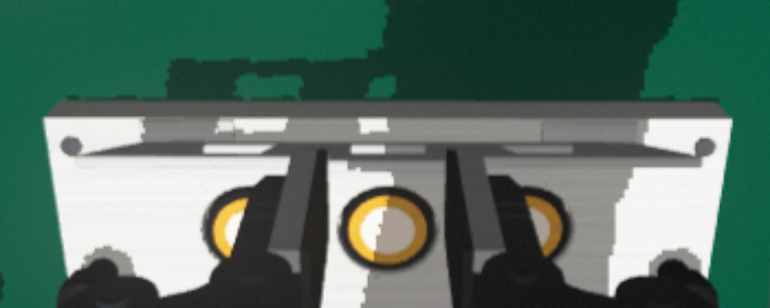

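Request:
servo_tool(motion=[[[0, 0, 40, 0, 0, 0], [0, 0, 36, 0, 0, 0], [0, 0, 15, 0, 0, 0], [0, 0, 5, 0, 0, 0], [0, 0, 0, 0, 0, 0]]])

```text
time: 16.35
ee_pos: [0.6746, -0.1206, 0.1047]
tcp_rot: [180.0, -0.0, -4.6]
wrist_force: [0.0, 0.0, -0.3]
opening: 0.0237
```

Request:
servo_tool(motion=[[[-10, 0, 0, 0, 0, 0], [-8, 0, 0, 0, 0, 0], [-6, 0, 0, 0, 0, 0], [-6, 0, 0, 0, 0, 0], [-5, 0, 0, 0, 0, 0]]])

```text
time: 16.85
ee_pos: [0.6399, -0.1179, 0.1048]
tcp_rot: [180.0, -0.1, -4.6]
wrist_force: [2.0, 1.0, 1.8]
opening: 0.0241
```

```bash
python3 snap.py scene r.png 200 110 200 130 4; python3 snap.py wrist r2.png
```

```text
16.9 [ 0.63920175 -0.117851    0.10460431] [ 1.79994383e+02 -6.03242117e-02 -4.59800115e+00] [2.44195618 0.01607125 0.84152122]
[ 0.09955219 -0.00029707]
16.95 [ 0.63935674 -0.11781828  0.10434666] [ 1.79997336e+02 -3.26433805e-02 -4.59617839e+00] [-0.047197   -0.193931    0.07590041]
[ 0.09970402 -0.00025191]
```

View pics/r.png

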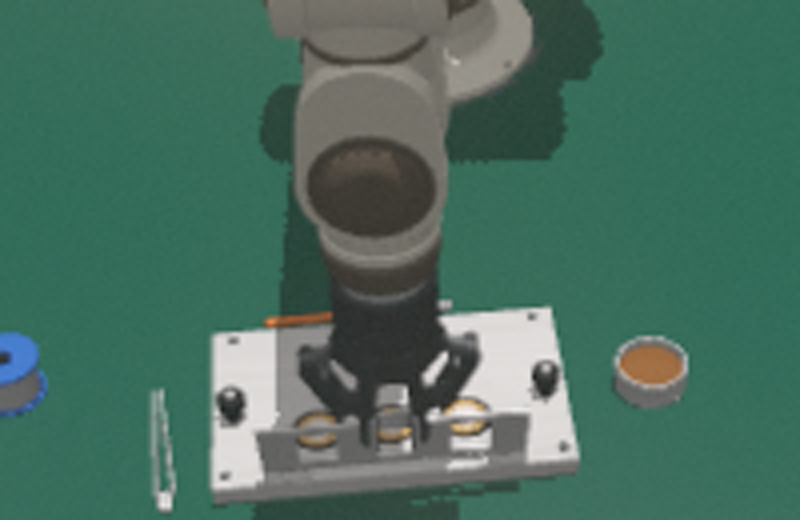

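View pics/r2.png

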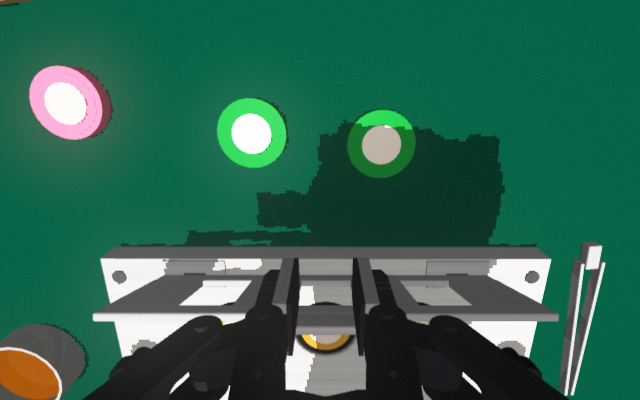

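Request:
servo_tool(motion=[[[-8, 0, 0, 0, 0, 0], [-8, 0, 0, 0, 0, 0], [-8.5, 0, 0, 0, 0, 0], [-8, 0, 0.3, 0, 0, 0], [-8, 0, 0.8, 0, 0, 0]]])

```text
time: 17.45
ee_pos: [0.5985, -0.1145, 0.1026]
tcp_rot: [-180.0, -0.0, -4.6]
wrist_force: [2.4, 0.1, -0.0]
opening: 0.024
```

Request:
servo_tool(motion=[[[-8, 0, 2.2, 0, 0, 0], [-8, 0, 3, 0, 0, 0], [-7, 0, 4.2, 0, 0, 0], [-7, 0, 5, 0, 0, 0], [0, 0, 0, 0, 0, 0]]])

```text
time: 17.95
ee_pos: [0.5681, -0.1121, 0.0872]
tcp_rot: [-180.0, 0.1, -4.6]
wrist_force: [0.7, 0.2, -0.7]
opening: 0.0239
```

```bash
python3 snap.py scene s.png 200 110 200 130 4; python3 snap.py wrist s2.png
```

```text
18.0 [ 0.56863273 -0.11216459  0.08763656] [-1.79997547e+02  7.36578531e-02 -4.60290024e+00] [ 0.25163128  0.01320942 -0.05539825]
[ 0.02875444 -0.00033914]
18.05 [ 0.56909268 -0.11217894  0.08792945] [-1.79999224e+02  3.94486719e-02 -4.59608574e+00] [ 0.97496654 -0.43524125  0.19267661]
[ 0.02921405 -0.00031623]
```

View pics/s.png

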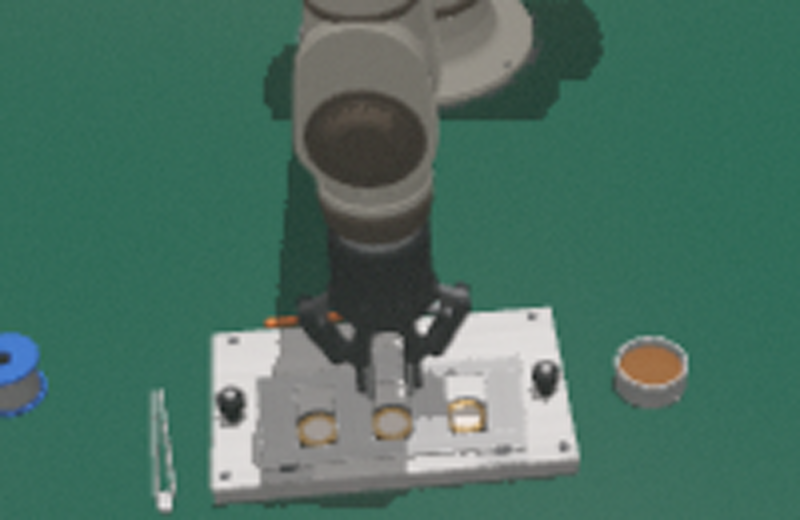

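View pics/s2.png

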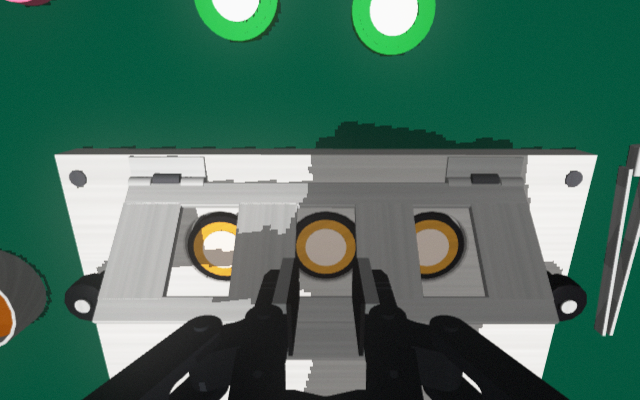

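Request:
servo_tool(motion=[[[-5.5, 0, 6, 0, 0, 0], [-5.5, 0, 6.4, 0, 0, 0], [-4, 0, 7.2, 0, 0, 0], [-3.2, 0, 7.6, 0, 0, 0], [0, 0, 0, 0, 0, 0]]])

```text
time: 18.55
ee_pos: [0.5501, -0.1106, 0.0595]
tcp_rot: [-180.0, 0.1, -4.6]
wrist_force: [0.2, 0.2, 0.4]
opening: 0.0237
```

Request:
servo_tool(motion=[[[-2, 0, 7, 0, 0, 0], [-1, 0, 5, 0, 0, 0], [0, 0, 2, 0, 0, 0], [0, 0, 1, 0, 0, 0], [0, 0, 0, 0, 0, 0]]])

```text
time: 19.05
ee_pos: [0.5482, -0.1105, 0.0459]
tcp_rot: [-180.0, 0.0, -4.6]
wrist_force: [-0.0, 0.3, 0.4]
opening: 0.0241
```

Nearly closed. I'll press the last millimetre gently until I feel resistance.

Request:
servo_tool(motion=[[[0, 0, 1, 0, 0, 0], [0, 0, 0, 0, 0, 0]]])

```text
time: 19.25
ee_pos: [0.5485, -0.1105, 0.0455]
tcp_rot: [180.0, -0.0, -4.6]
wrist_force: [-1.1, -0.3, 2.2]
opening: 0.0242
```

Request:
servo_tool(motion=[[[0, 0, 1, 0, 0, 0], [0, 0, 0, 0, 0, 0]]])

```text
time: 19.45
ee_pos: [0.5485, -0.1106, 0.0454]
tcp_rot: [180.0, -0.1, -4.6]
wrist_force: [-4.8, 0.1, 10.3]
opening: 0.024
```

Request:
servo_tool(motion=[[[0, 0, -2, 0, 0, 0], [0, 0, -10, 0, 0, 0], [0, 0, -40, 0, 0, 0], [0, 0, -40, 0, 0, 0], [-30, 0, -30, 0, 0, 0]]])

```text
time: 19.95
ee_pos: [0.5201, -0.1083, 0.1684]
tcp_rot: [180.0, -0.1, -4.6]
wrist_force: [-1.0, 1.2, 0.0]
opening: 0.0238
```

Request:
servo_tool(motion=[[[-45, 0, -10, 0, 0, 0], [-45, 0, 0, 0, 0, 0], [-30, 0, 0, 0, 0, 0], [-5, 0, 0, 0, 0, 0], [0, 0, 0, 0, 0, 0]]])

```text
time: 20.45
ee_pos: [0.3938, -0.0982, 0.177]
tcp_rot: [180.0, -0.1, -4.6]
wrist_force: [1.1, 0.0, 0.3]
opening: 0.024
```

```bash
python3 snap.py scene t.png 200 130 200 130 4; python3 snap.py wrist t2.png;python3 snap.py top t3.png 255 140 200 150 4
```

```text
20.5 [ 0.39438655 -0.09822575  0.17669564] [ 1.79987167e+02 -9.36349391e-02 -4.60600797e+00] [ 0.65117135 -0.75999828  0.0489056 ]
[-0.14604824 -0.00054451]
20.55 [ 0.39465061 -0.09822661  0.1764135 ] [ 1.79993549e+02 -5.61273067e-02 -4.59713321e+00] [-0.68685151  0.0886949  -0.28121634]
[-0.14578498 -0.000524  ]
20.6 [ 0.3946679  -0.09819793  0.17611905] [ 1.79999046e+02 -9.00424253e-03 -4.58962417e+00] [0.4138406  0.63076071 0.38616814]
[-0.14577006 -0.00049402]
```

View pics/t.png

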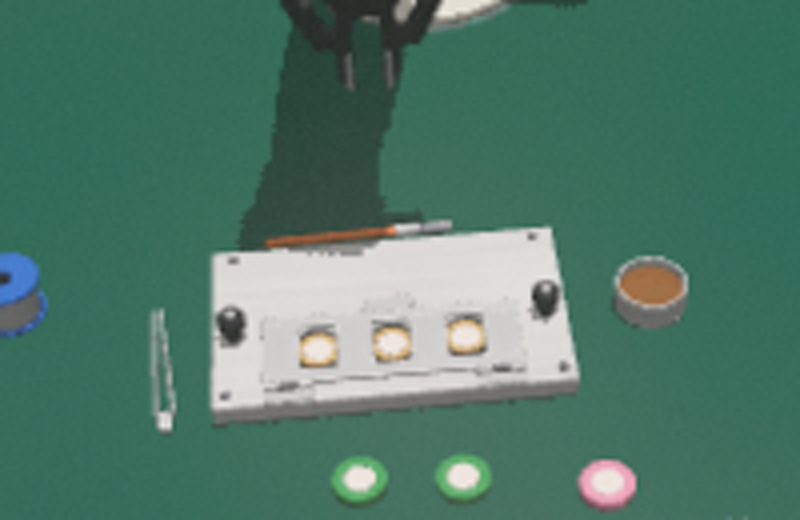

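View pics/t2.png

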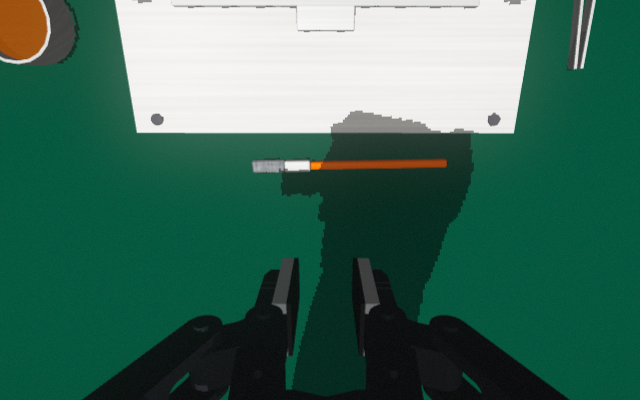

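View pics/t3.png

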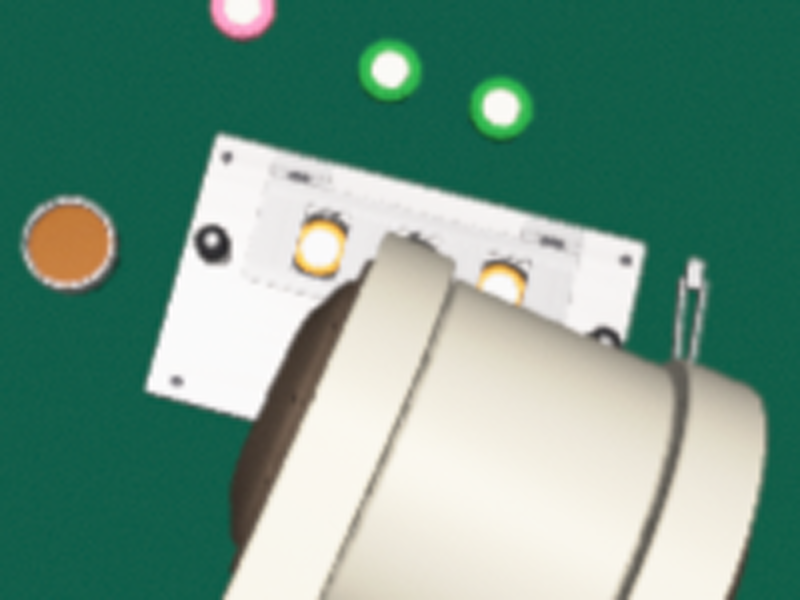

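The frame lies flat over the row and a sounder shows in each window. The bystanders look unmoved and the arm is clear, so I'm handing in.

```bash
python3 -c "
from workcell import bot
print(bot.job_done())"
```

```text
the job is handed in; nothing more can be done
None
```

The job is done and was handed in at about 20.6 s of the 64 s allowed; no verdict came back.

- **Sounder:** I pushed the loose sounder along the deck with the two fingertips set 24 mm apart as a cradle, first along jig +y, then +x. It tipped over the rim of the empty +y nest and dropped in. It was never pinched or lifted.
- **Frame:** I then pushed the hold-down frame over from behind along its arc and pressed it down, at about 10 N at most. The fingertips stopped at 26.4 mm above the bench, and the closed frame's top should be at about 26.5 mm. After that I moved the arm clear.

**Last checks:**
- Before the frame was closed, the wrist and scene pictures showed the sounder lying in its nest just like the other two.
- Afterwards the scene picture showed the frame flat with a white disc in each of the three windows.
- The flux tin, tweezers, brush, spool and look-alikes looked unmoved. The cutters were not in the last pictures, but the arm stayed well away from them while working.

**Disagreements:** The scene and top cameras differed by 6–8 mm on where the jig and the loose sounder lay along x. I went by the top and wrist pictures, which agreed to about 1–2 mm. In the final top picture the arm hid part of the jig, so the closed frame was checked mainly in the scene picture and by touch.

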